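# Pack the plant-sampling kit

### The arm

A 6-joint arm with a two-finger parallel gripper is mounted at the origin on a cart in front of the work surface, level with it; the furniture and walls round the work are solid. World frame = base frame: x ahead of the robot, y to its left, z up, the work surface at z = 0. Lengths are in mm, angles in rad, forces in N, time in s.
With the tool pointing down it reaches from about 400 to 825 mm from the base axis. Payload 7 kg.
Tool frame: the origin (TCP) lies at the very end of the fingers, on their centre line; the grasp point (between the pads) lies 19 mm behind it; z points along the fingers, y is the line along which they close (so a half turn about z gives the same grasp; the last joint's range is limited). The gripper opens to 88 mm and grips with 3 to 60 N. Pads are 19 mm wide; open, the fingers measure 130 mm over their backs; the gripper's body (78 mm by 193 mm) begins 47 mm behind the grasp point.
Start: joints at [1.595, 0.359, 0.012, 0, -1.224, -0.288], TCP at [176.017, 651.624, 226.561] pointing down, gripper open.
Joint ranges: [-3.07, 3.07], [-1.43, 2.12], [-1.02, 1.25], [-3.03, 1.67], [-3.05, -0], [-3.03, 3.03]. Speed limits (rad/s): [2.39, 2.39, 3.01, 3.14, 3.14, 3.14].

### API

Orientations are given as a unit quaternion [x, y, z, w].
In Python, from plant import bot gives the robot as it stands. Calls block until the motion is done:
- bot.move_ptp(position, orientation): joint-space move of the TCP to a pose.
- bot.line_to(position, velocity=150, ori=None): straight line of the TCP; ori=None keeps the orientation; velocity is the mean speed in mm/s.
- bot.move_joints(angles): joint-space move.
- bot.move_gripper(opening, force=None): finger opening in mm; force is the grip in N (None keeps the last); returns when the fingers have stopped.
- bot.pause(seconds).
- bot.solve_ik(position, orientation): joint angles nearest the present ones, or None.
- bot.read_state(): the state.
- bot.camera(name): name is "scene" or "top"; returns the picture (420x560x3 uint8, red, green, blue); there is no depth.
- bot.get_calibration(name): a dict with "fx", "fy", "cx", "cy" (pixels), "distortion" ([k1, k2, p1, p2, k3] as OpenCV has them; the pictures are not rectified), "view" (4x4, takes a point from world to camera coordinates). Camera axes: x right, y up, looking along -z (the intrinsics and any distortion apply to the point x, -y, -z); pixel columns grow to the right and rows downward; lengths in mm; the calibration is good to about 2 mm. A picture is of the moment at which its call begins. get_calibration takes no time and is no camera call.
A pose or a line that the arm cannot do raises bot.Unreachable and nothing moves.
- bot.close_job(): hands the job in; it is judged then, once.
The state is a dict: "t": time; "joint_pos": joint angles; "qvel": joint speeds; "tau": joint torques, N m; "tcp_pos": TCP position; "eef_rot": TCP orientation; "contact_force": force on the tool from outside, world axes, zero at the start; "moment": the same for the moment, N m; "width": finger opening in mm; "finger_force": force on a finger pad.
Only numpy, scipy, OpenCV 4.12 (cv2) and the standard library are available. Lean on these libraries where they do the work, as an engineer would, in place of code of your own. Each camera call takes 0.05 s, during which the arm holds its last target. There are 200 camera calls.

### The job

Pack the sampling kit into the plywood caddy: stand the wide yellow tub in the large round recess and the slim vial in the small round recess, and lay the matchbox flat and lengthwise in the shorter, broader rectangular recess and the loupe flat and lengthwise in the longer, narrower one, each fully down on the floor of its recess. The fat black canister and the small eraser do not belong to the kit: leave them standing and lying where they are.

Things in the scene. Friction and masses are not known exactly. Their poses are not given: they have to be found in the camera images.
- tub: Low, wide yellow-orange lidded tub, round, 66 mm in diameter, 41 mm high, standing upright, loose. Origin: centre of its underside; z up.
- vial: Slim specimen vial with a pale screw cap, round, body 23 mm in diameter, cap 20 mm, 62 mm high (cap from 46 mm up), standing upright, loose. Origin: centre of its underside; z up.
- matchbox: Dark red matchbox, 36 (x) x 53 (y) x 15 mm high, lying flat, loose. Origin: centre of its underside; y along its length, z up.
- loupe: Folded pocket loupe, an oblong dark brown case with a pale round end, 31 (x) x 68 (y) x 16 mm high, lying flat, loose; its sides can be gripped across x at the origin. Origin: centre of its underside; y along its length, z up.
- canister: LOOK-ALIKE that stays: black film canister with a grey lid, 34 mm in diameter, 50 mm high, fatter and shorter than the vial, standing upright, loose. Origin: centre of its underside; z up.
- eraser: LOOK-ALIKE that stays: small block eraser, white in a blue sleeve, 22 (x) x 42 (y) x 13 mm high, smaller than the matchbox, lying flat, loose. Origin: centre of its underside; y along its length, z up.
- insert_large_round: Large round recess, 84 mm in diameter, at the middle of its insert, 5 mm deep, dark floor, in a fixed grey insert 98 x 98 x 11 mm. Four such lie 2 x 2 (pitch 102 mm, any order) in a fixed plywood caddy, 218 mm square, rim 18 mm above the table. Origin: under the insert's middle, 5 mm above the table; recess floor 6 mm above it; z up.
- insert_small_round: Small round recess, 41 mm in diameter, at the middle of its insert, 5 mm deep, dark floor, in a fixed grey insert 98 x 98 x 11 mm. Four such lie 2 x 2 (pitch 102 mm, any order) in a fixed plywood caddy, 218 mm square, rim 18 mm above the table. Origin: under the insert's middle, 5 mm above the table; recess floor 6 mm above it; z up.
- insert_broad_rect: Shorter, broader rectangular recess, 51 (x) x 71 (y) mm, at the middle of its insert, its length along y, 5 mm deep, dark floor, in a fixed grey insert 98 x 98 x 11 mm. Four such lie 2 x 2 (pitch 102 mm, any order) in a fixed plywood caddy, 218 mm square, rim 18 mm above the table. Origin: under the insert's middle, 5 mm above the table; recess floor 6 mm above it; z up.
- insert_long_rect: Longer, narrower rectangular recess, 47 (x) x 86 (y) mm, at the middle of its insert, its length along y, 5 mm deep, dark floor, in a fixed grey insert 98 x 98 x 11 mm. Four such lie 2 x 2 (pitch 102 mm, any order) in a fixed plywood caddy, 218 mm square, rim 18 mm above the table. Origin: under the insert's middle, 5 mm above the table; recess floor 6 mm above it; z up.
There are look-alikes about, which are no part of the job. Leave any purple look-alike of the vial alone.

How it is judged (in metres and radians):
At the end, for the whole second after the job is handed in: Tub, vial, matchbox, loupe: each at rest on the floor of its own recess (within 2.5 mm in height, 14 mm of the insert's middle), tilt under 0.15 rad; matchbox and loupe along the recess within 0.35 rad, either way round. Canister and eraser within 25 mm of their start, tilt under 0.2 rad (horizontal distance between tub and insert_large_round below 0.014 m and z of tub in the frame of insert_large_round below 0.0085 m and angle between each of tub, vial, matchbox, loupe's own z axis and vertical below 0.15 rad and linear speed of each of tub, vial, matchbox, loupe below 0.02 m/s and horizontal distance between vial and insert_small_round below 0.014 m and z of vial in the frame of insert_small_round below 0.0085 m and horizontal distance between matchbox and insert_broad_rect below 0.014 m and z of matchbox in the frame of insert_broad_rect below 0.0085 m and angle between the y axis of matchbox and the y axis of insert_broad_rect, either way round below 0.35 rad and horizontal distance between loupe and insert_long_rect below 0.014 m and z of loupe in the frame of insert_long_rect below 0.0085 m and angle between the y axis of loupe and the y axis of insert_long_rect, either way round below 0.35 rad and distance of each of canister, eraser from where it was at the start of the episode below 0.025 m and angle between each of canister, eraser's own z axis and vertical below 0.2 rad); the robot touches nothing.
It fails at once if the black canister is shifted by more than 25 mm or picked up (distance of canister from where it was at the start of the episode above 0.025 m).
It fails at once if the eraser is shifted by more than 25 mm or picked up (distance of eraser from where it was at the start of the episode above 0.025 m).
It also fails if it takes over 104 s, if anything falls off the work surface, if the arm or the gripper's body presses on something with over 40 N, if the wrist force passes 120 N, or if a joint passes its speed limit or range.

## Working session

There is one attempt and no reset: what is moved stays moved. The work goes in short steps, each a Python script; the robot and the scene stay as the last script left them, time stands still between calls to the robot, and variables do not carry over. Pictures are saved under pics/ and viewed, at most 14 in all, crops included, and the job is handed in when it is done.

```bash
mkdir -p pics; ls; python3 - <<'E'
from plant import bot
import cv2
for n in("top","scene"):
    im=bot.camera(n); cv2.imwrite(f"pics/{n}0.png",cv2.resize(im[:,:,::-1],(800,600),interpolation=cv2.INTER_CUBIC)); cv2.imwrite(f"{n}_raw.png",im[:,:,::-1])
    print(bot.get_calibration(n))
print(bot.read_state())
E
```

```text
pics
{'fx': 443.07330476479945, 'fy': 443.07330476479945, 'cx': 284.393997913664, 'cy': 206.13911434737219, 'distortion': array([0.04989325, 0.        , 0.        , 0.        , 0.        ]), 'view': array([[-2.33728445e-02, -9.99655941e-01, -1.19041546e-02,
         9.30827700e+01],
       [ 9.93134280e-01, -2.45822839e-02,  1.14367887e-01,
        -5.68088317e+02],
       [-1.14621169e-01, -9.14932119e-03,  9.93367141e-01,
        -1.04748231e+03],
       [ 0.00000000e+00,  0.00000000e+00,  0.00000000e+00,
         1.00000000e+00]])}
{'fx': 405.196181005453, 'fy': 405.196181005453, 'cx': 278.32935659579124, 'cy': 213.81884774979113, 'distortion': array([-0.08702386,  0.        ,  0.        ,  0.        ,  0.        ]), 'view': array([[ 7.04856459e-01, -7.09139319e-01, -1.72857902e-02,
        -3.22889879e+02],
       [ 5.53073889e-01,  5.34148464e-01,  6.39370543e-01,
        -3.63983822e+02],
       [-4.44169613e-01, -4.60224776e-01,  7.68704436e-01,
        -6.77747571e+02],
       [ 0.00000000e+00,  0.00000000e+00,  0.00000000e+00,
         1.00000000e+00]])}
{'t': 0.1, 'joint_pos': array([ 1.59509887e+00,  3.59301692e-01,  1.11683048e-02, -2.86514881e-04,
       -1.22412577e+00, -2.88103068e-01]), 'qvel': array([-0.00146765, -0.00099532,  0.0019794 ,  0.00025353, -0.00062702,
       -0.00049002]), 'tau': array([-2.60606379e-03, -5.84161770e+01,  2.93751740e+01,  7.01544106e+00,
        1.01287241e-02, -5.61760328e-05]), 'tcp_pos': array([175.92533258, 651.21967852, 225.73689425]), 'eef_rot': array([ 9.91307075e-01, -1.31566447e-01, -1.92745180e-05,  7.43463734e-04]), 'contact_force': array([ 0.22237501, -0.02923076,  0.36976605]), 'moment': array([ 0.00113038,  0.00543691, -0.0296166 ]), 'finger_force': 0.0, 'width': 87.36047917613465}
```

View pics/top0.png

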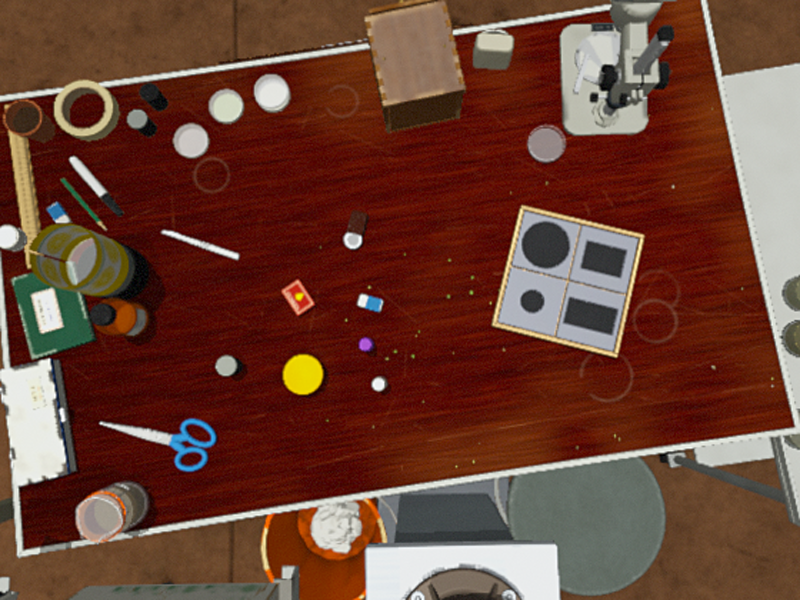

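View pics/scene0.png

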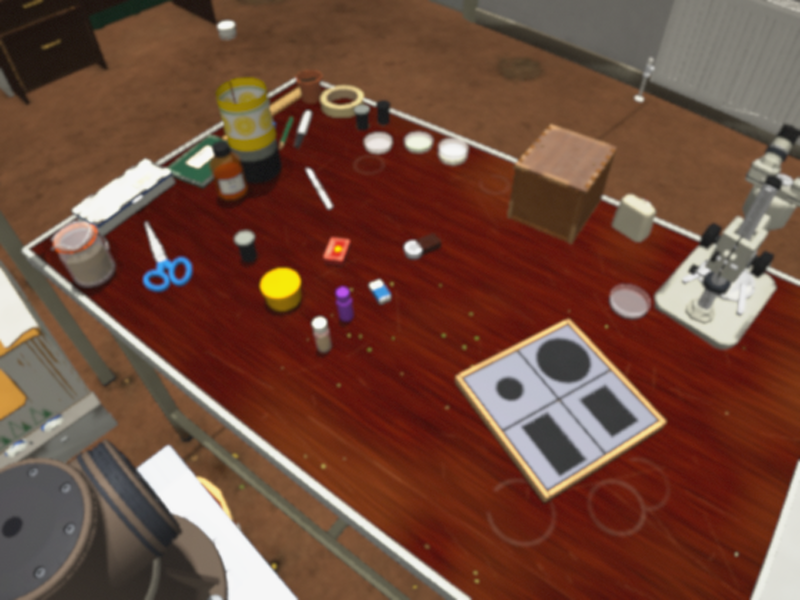

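The top view (800x600) shows these things:
- Vial candidates are the pale-capped one at (379,384) and the purple one at (365,344). The pale cap fits the vial, and the purple one is to be left alone.
- The tub is at (303,374), the matchbox at (298,297), the eraser (white and blue) at (369,303), and the loupe at (354,230).
- The canister (grey lid) is at (227,366). Two more black canisters at about (140,120) are clutter.
- The caddy is at (570,280).

Next I'll measure by masks and confirm in one enlarged crop.

```bash
cat > h.py <<'E'
import cv2, numpy as np
from plant import bot
from scipy.spatial.transform import Rotation as R
def cast(n,px,z):
    c=bot.get_calibration(n);K=np.array([[c['fx'],0,c['cx']],[0,c['fy'],c['cy']],[0,0,1]])
    u=cv2.undistortPoints(np.float64(px).reshape(-1,1,2),K,c['distortion']).reshape(-1,2)
    V=c['view'];d=np.c_[u[:,0],-u[:,1],-np.ones(len(u))]@V[:3,:3];o=-V[:3,:3].T@V[:3,3]
    return (o+d*((z-o[2])/d[:,2])[:,None])[:,:2]
def blob(mask,seed,r):
    "contour of the mask component(s) around seed (raw px)"
    m=np.zeros_like(mask);x,y=map(int,seed);m[y-r:y+r+1,x-r:x+r+1]=mask[y-r:y+r+1,x-r:x+r+1]
    cs,_=cv2.findContours(m,cv2.RETR_EXTERNAL,cv2.CHAIN_APPROX_NONE)
    return max(cs,key=cv2.contourArea)
def cen(c):
    m=cv2.moments(c);return m['m10']/m['m00'],m['m01']/m['m00']
def q(yaw):
    "tool down, closing line (tool y) at angle yaw in the world plane"
    y=np.array([np.cos(yaw),np.sin(yaw),0]);z=np.array([0,0,-1.]);return R.from_matrix(np.c_[np.cross(y,z),y,z]).as_quat()
E
cat > meas.py <<'E'
from h import *
im=cv2.imread("top_raw.png");H=cv2.cvtColor(im,cv2.COLOR_BGR2HSV);h,s,v=cv2.split(H);f=.7
M={'tub':((h>20)&(h<35)&(s>150)&(v>120),(303,374),20,41),'vial':((s<110)&(v>110),(379,384),9,62),
'purple':((h>125)&(h<165)&(v>90),(365,344),9,62),'canister':((s<110)&(v>80),(227,366),12,50),
'matchbox':((v>135),(298,297),17,15),'eraser':((v>125),(370,303),13,13),'loupe_pale':((s<110)&(v>110),(353,240),9,16)}
for n,(a,b) in {'LR':((545,244),21),'SR':((532,301),13),'R1':((604,260),21),'R2':((591,316),21)}.items(): M[n]=((v<95),(a,),b,14)
vis=im.copy()
for n,(m,sd,r,z) in M.items():
    sd=sd[0] if len(sd)==1 else sd
    c=blob(m.astype(np.uint8)*255,np.array(sd)*f,r);cv2.drawContours(vis,[c],-1,(0,255,0),1)
    p=cast("top",c.reshape(-1,2),z).astype(np.float32);rc=cv2.minAreaRect(p);(_,_),(w,l),_=rc
    b=cv2.boxPoints(rc);e=max((b[1]-b[0],b[2]-b[1]),key=np.linalg.norm)
    print(n,cast("top",[cen(c)],z)[0].round(1),'box',np.round(rc[0],1),np.round((w,l),0),'long axis deg',np.degrees(np.arctan2(e[1],e[0])).round(1))
g=im[140:300,150:330];print(H[int(213*f)-2:int(230*f)+14:2,240:256:2,2])
cr=np.hstack([im[140:290,145:285],vis[140:290,145:285]]);cv2.imwrite("pics/m1.png",cv2.resize(cr,(800,428),interpolation=cv2.INTER_CUBIC))
cv2.imwrite("pics/m2.png",cv2.resize(vis[135:255,335:460],(625,600),interpolation=cv2.INTER_CUBIC))
E
python3 meas.py
```

```text
tub [440.4 256.1] box [440.7 256.3] [65. 64.] long axis deg 88.6
vial [421.5 128.8] box [421.5 129. ] [21. 21.] long axis deg 88.6
purple [486.7 149.4] box [487.2 149. ] [21. 21.] long axis deg 88.6
canister [458.  381.8] box [458.7 381.7] [34. 34.] long axis deg -45.6
matchbox [573.1 269.3] box [573.1 269.2] [54. 38.] long axis deg 32.9
eraser [560.8 144.1] box [560.8 144.1] [43. 22.] long axis deg 71.8
loupe_pale [671.  172.5] box [670.5 172.7] [33. 27.] long axis deg 77.1
LR [ 654.5 -164.7] box [ 654.7 -164.4] [79. 80.] long axis deg -46.6
SR [ 556.5 -137. ] box [ 556.2 -136.4] [36. 37.] long axis deg -46.7
R1 [ 626.8 -263. ] box [ 626.9 -263.1] [68. 48.] long axis deg 74.0
R2 [ 528.5 -235.3] box [ 528.6 -235. ] [83. 44.] long axis deg 74.2
[[ 92  95  96  90  78  84  90  93]
 [ 93  94  96  68  73  73  68  70]
 [ 95  98  96  71  72  78  70  77]
 [ 89  91  88  69  74  70  70  79]
 [ 86  87  75  76  73  71  71  73]
 [ 77  76  85  72  77  75  74  69]
 [ 90  81  80  74  74  72  76  67]
 [ 72  70  64  73  71  75  75  50]
 [ 75 159 200 172 128  82  71  31]
 [108 248 203 190 192 203 200  43]
 [134 238 186 189 190 199 248  71]
 [ 98 248 194 189 189 207 238  54]
 [ 70 201 239 213 210 243 116  63]
 [ 96  86 163 227 220 104  66  90]]
```

View pics/m1.png

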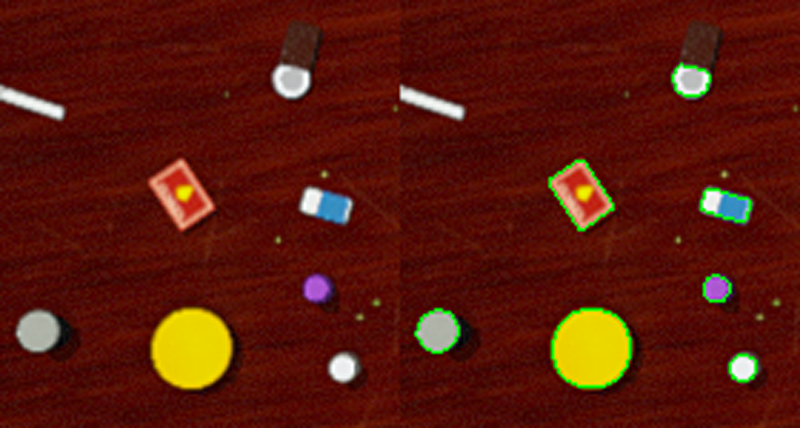

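View pics/m2.png

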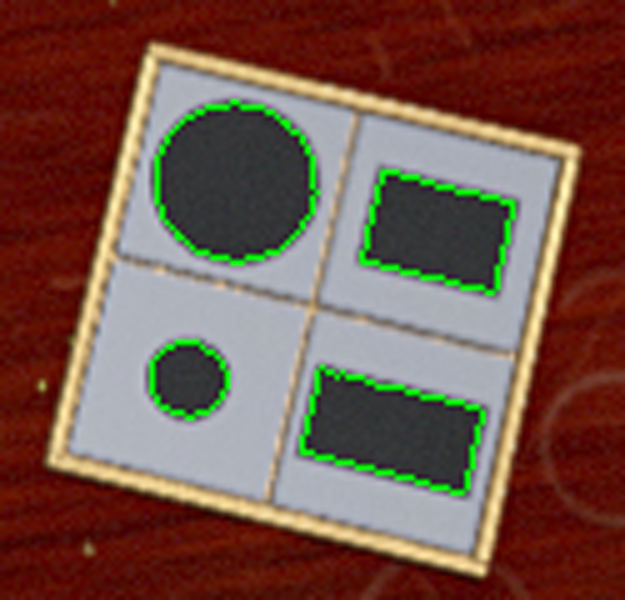

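The enlarged crop confirms all four items: the pale-capped vial at top (379,384), not the purple one, plus the tub, matchbox and loupe. The caddy recesses are large round, small round, R1 (68x48, broad) and R2 (83x44, long). I'll fit the loupe outline, then move.

```bash
cat > pp.py <<'E'
from h import *
def pose(x,y,z,yaw):
    best=None
    for a in (yaw,yaw+np.pi):
        j=bot.solve_ik([x,y,z],q(a))
        if j is not None and (best is None or abs(j[5])<best[0]): best=(abs(j[5]),q(a))
    if best is None: raise SystemExit(f"no ik {x,y,z,yaw}")
    return best[1]
def pick(x,y,z,yaw,opening,force,width):
    o=pose(x,y,z,yaw);pose(x,y,150,yaw)
    bot.move_gripper(opening);bot.move_ptp([x,y,150],o);bot.line_to([x,y,z+25],200);bot.line_to([x,y,z],60)
    bot.move_gripper(max(width-15,0),force);s=bot.read_state();print('grip',s['width'].round(1),s['finger_force'],s['tcp_pos'].round(1))
    bot.line_to([x,y,150],150);s=bot.read_state();print('up',s['width'].round(1),s['finger_force'],s['contact_force'].round(1),s['t'])
def place(x,y,z,yaw,release):
    o=pose(x,y,z,yaw);bot.move_ptp([x,y,150],o);bot.line_to([x,y,z+20],150);bot.line_to([x,y,z],40)
    s=bot.read_state();print('down',s['width'].round(1),s['tcp_pos'].round(1),s['contact_force'].round(1))
    bot.move_gripper(release);bot.line_to([x,y,z+60],80);bot.line_to([x,y,150],200);print('t',bot.read_state()['t'])
E
python3 - <<'E'
from pp import *
im=cv2.imread("top_raw.png").astype(int);b,g,r=[cv2.GaussianBlur(im[:,:,k].astype(np.float32),(3,3),0) for k in range(3)]
ratio=g/(r+1);print((ratio[148:168:3,238:264:3]*100).astype(int))
m=((ratio>.3)|((im.sum(2)>300))).astype(np.uint8)*255
c=blob(m,(249,161),17);rc=cv2.minAreaRect(cast("top",c.reshape(-1,2),16).astype(np.float32));print(rc)
e=cast("top",[(145+306/2.857,140+24.5/2.857)],16)[0];p=np.array([671,172.5]);d=(e-p)/np.linalg.norm(e-p)
print('manual',e,((e+p-15.5*d)/2).round(1),np.degrees(np.arctan2(d[1],d[0])),np.linalg.norm(e-p)+15.5)
a=np.radians(74.2)
pick(440.5,256.2,18,a,88,20,66)
place(654.5,-164.5,30,a,84)
E
```

```text
[[ 14  12  15  39  41  29  17  19  18]
 [ 16  16  20  50  53  48  43  14  14]
 [ 11  11  32  51  42  43  43   9  11]
 [ 10  10  53  45  43  42  25   8   9]
 [  7   9  45  51  43  49  15  14  14]
 [ 14  63  98  91  74  46  10  14  17]
 [ 12  97 100 100 100  89  15  12   7]]
((687.28955078125, 166.1337890625), (38.79518127441406, 70.12374114990234), 67.11166381835938)
manual [719.83764232 157.32598082] [688.  167.2] -17.260194777123118 66.64065080822718Traceback (most recent call last):
  File "<stdin>", line 9, in <module>
  File "pp.py", line 12, in pick
    bot.move_gripper(max(width-15,0),force);s=bot.read_state();print('grip',s['width'].round(1),s['finger_force'],s['tcp_pos'].round(1))
                                                                            ^^^^^^^^^^^^^^^^
AttributeError: 'float' object has no attribute 'round'
```

```bash
sed -i "s/s\['width'\].round(1)/round(float(s['width']),1)/g" pp.py
python3 - <<'E'
from pp import *
a=np.radians(74.2)
s=bot.read_state();print(s['width'],s['finger_force'],s['tcp_pos'],s['contact_force'],s['t'])
bot.line_to([440.5,256.2,150],150);s=bot.read_state();print(s['width'],s['finger_force'],s['contact_force'],s['tcp_pos'],s['t'])
place(654.5,-164.5,30,a,84)
pick(421.5,128.9,20,np.radians(107),55,15,23)
E
```

```text
64.1376820554879 20.000336134107783 [440.59518039 256.31456933  18.21295811] [-0.25999434  0.25199975  2.82766293] 3.85
63.85240915318856 19.999933422077447 [ 0.49984555 -0.23985527 -0.10243899] [439.9561741  255.70847335 149.04637898] 4.8833
down 64.0 [ 654.4 -164.5   29.6] [0.6 0.2 0.1]
t 10.025
grip 22.2 14.99845002726488 [421.6 129.   20.1]
up 22.1 14.997634909841508 [ 0.3 -0.4  0.2] 15.0333
```

```bash
python3 - <<'E'
from pp import *
place(556.4,-136.7,32,np.radians(74.2),45)
pick(573.1,269.2,6.5,np.radians(122.9),58,15,36)
im=bot.camera("scene");cv2.imwrite("pics/s1.png",cv2.resize(im[80:380,150:550,::-1],(800,600),interpolation=cv2.INTER_CUBIC))
E
```

```text
down 22.3 [ 556.3 -136.8   31.8] [ 0.2  0.1 -0.8]
t 19.6
grip 36.0 15.000007152557373 [573.2 269.3   6.8]
up 36.1 15.000001341104507 [ 1.  -0.3 -0.4] 24.525
```

View pics/s1.png

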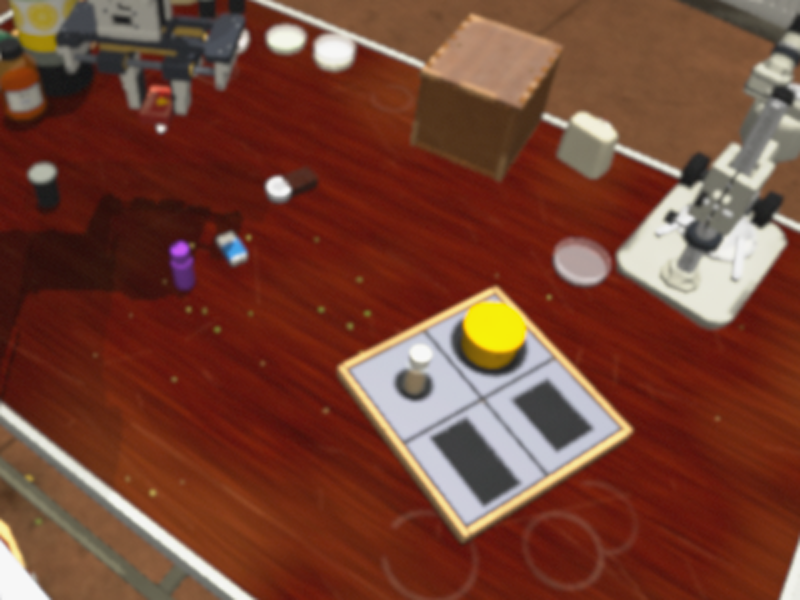

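The tub at (492,335) and the vial at (416,370) stand in their recesses, and the matchbox is in the gripper. The canister and eraser look untouched. I'll place the matchbox and then the loupe.

```bash
python3 - <<'E'
from pp import *
c=np.radians(164.2)
place(626.8,-263,18.2,c,50)
pick(687.5,166.8,6.5,np.radians(72),58,20,31)
place(528.5,-235.2,18.2,c,46)
bot.move_joints([1.595,0.359,0.012,0,-1.224,-0.288])
for n in("top","scene"):cv2.imwrite(f"{n}_raw2.png",bot.camera(n)[:,:,::-1])
t=cv2.imread("top_raw2.png");s=cv2.imread("scene_raw2.png")
cv2.imwrite("pics/f1.png",np.hstack([cv2.resize(t[135:255,335:460],(400,384),interpolation=cv2.INTER_CUBIC),cv2.resize(s[210:360,310:475],(400,384),interpolation=cv2.INTER_CUBIC)]))
cv2.imwrite("pics/f2.png",cv2.resize(t[130:290,145:345],(750,600)))
print(bot.read_state()['t'])
E
```

```text
down 35.9 [ 626.7 -263.    17.9] [ 0.5 -0.3 -0.1]
t 29.9833
grip 28.9 19.883834081701934 [687.7 166.9   6.7]
up 28.6 19.885670975781977 [ 1.   0.1 -0.7] 35.025
down 28.5 [ 528.4 -235.2   17.9] [ 1.   0.1 -0.8]
t 40.1333
43.575
```

View pics/f1.png

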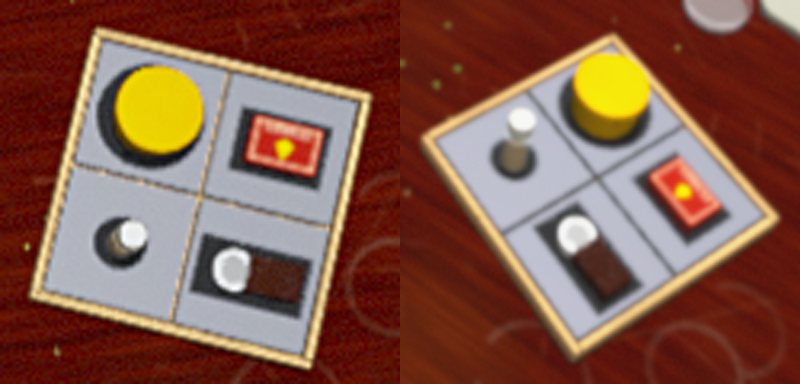

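View pics/f2.png

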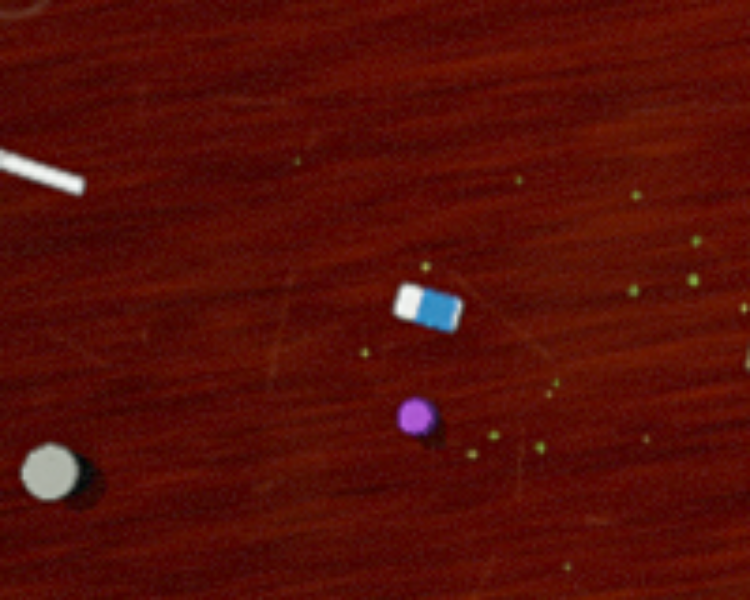

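The final views show all four items inside their recesses and lying straight. The eraser (428,308) and canister (50,472) are unmoved. One numeric check of positions and tilt across both cameras will settle it.

```bash
python3 - <<'E'
from h import *
t=cv2.imread("top_raw2.png");s=cv2.imread("scene_raw2.png")
def mk(im,k):
    h,S,v=cv2.split(cv2.cvtColor(im,cv2.COLOR_BGR2HSV))
    return {'tub':(h>20)&(h<35)&(S>150)&(v>(225 if im is s else 120)),'cap':(S<30)&(v>205),'mb':((h<12)|(h>170))&(S>90)&(v>100),'can':(S<110)&(v>80),'er':v>125}[k].astype(np.uint8)*255
T=lambda x,y:(335+x*.3125,135+y*.3125); S=lambda x,y:(310+(x-400)*.4125,210+y*.39)
for n,k,px,r,z in(("top",'tub',T(159,110),20,52),("scene",'tub',S(610,80),20,52),("top",'cap',T(132,235),8,73),("scene",'cap',S(520,122),8,73),("top",'mb',T(284,148),17,26),("scene",'mb',S(685,190),20,26),("top",'can',(227*.7,366*.7),12,50),("top",'er',(259,212),13,13)):
    c=blob(mk(t if n=="top" else s,k),px,r);p=cast(n,c.reshape(-1,2),z).astype(np.float32);rc=cv2.minAreaRect(p)
    print(n,k,cast(n,[cen(c)],z)[0].round(1),np.round(rc[1],0))
print('loupe',cast("top",[T(213,262),T(305,285)],27).mean(0),cast("scene",[S(567,222),S(620,292)],27).mean(0))
E
```

```text
top tub [ 652.2 -163.3] [65. 64.]
scene tub [ 648.2 -166.5] [62. 65.]
top cap [ 556.2 -135.4] [16. 17.]
scene cap [ 554.1 -135.6] [23. 33.]
top mb [ 627.  -262.6] [55. 38.]
scene mb [ 621.5 -263.9] [57. 39.]
top can [458.3 381.9] [34. 34.]
top er [560.8 144.1] [43. 22.]
loupe [ 528.04096466 -238.50479794] [ 522.46844001 -241.49762892]
```

```bash
python3 -c "
from plant import bot
print(bot.close_job())"
```

```text
the job is handed in; nothing more can be done
None
```

I packed the tub, vial, matchbox and loupe into their recesses, left the canister and eraser where they were, and handed the job in at about 44 s; the hand-in returned no verdict, but the final camera check put each piece within about 9 mm of its recess middle.

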